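# Sort the hold-down weights by how well their soles grip

## Robot

A 7-joint arm with a two-finger parallel gripper is mounted at the origin on the work surface. World frame = base frame: x ahead of the robot, y to its left, z up, the work surface at z = 0. Lengths are in m, angles in rad, forces in N, time in s.
With the tool pointing down it reaches from about 0.4 to 0.9 m from the base axis. Payload 5.5 kg.
Tool frame: the origin (TCP) lies midway between the tips of the shut fingers; the grasp point (between the pads) lies 19 mm behind it (manip.grip_depth is the distance from the TCP to the grasp point, in m); z points along the fingers, x is the direction in which the jaws open and shut, and the axes are right-handed (so a half turn about z gives the same grasp; the last joint's range is limited). The gripper opens to 92 mm and grips with 3 to 60 N. Pads are 19 mm wide; open, the fingers measure 130 mm over their backs; the gripper's body (75 mm by 190 mm) begins 47 mm behind the grasp point.
Start: joints at [1.382, 0.501, -0.427, 1.55, 0.221, 1.138, -0.21], TCP at [0.284, -0.585, 0.227] pointing down, gripper open.
Joint ranges: [-2.88, 2.88], [-0.31, 2.03], [-1.54, 1.56], [0.2, 2.42], [-1.41, 4.55], [0.19, 2.02], [-2.57, 2.57]. Speed limits (rad/s): [2.57, 2.57, 3.14, 3.14, 3.14, 3.14, 3.14].

## Interface

Orientations are given as a unit quaternion [x, y, z, w].
In Python, from bench import manip, effector, viewer gives the robot as it stands. Calls block until the motion is done:
- manip.move_pose(position, orientation): joint-space move of the TCP to a pose.
- manip.servo_line(position, ori=None, vel=0.15): straight line of the TCP; ori=None keeps the orientation; vel is the mean speed in m/s.
- manip.movej(angles): joint-space move.
- effector.open_jaws() and effector.close(f_grip=None): open the fingers fully, or close them until they stop; f_grip is the grip in N (None keeps the last).
- manip.sleep(seconds).
- manip.solve_ik(position, orientation): joint angles nearest the present ones, or None.
- viewer.get_image(name): name is "side" or "top" or "wrist"; returns the picture (420x560x3 uint8, red, green, blue); there is no depth.
- viewer.get_calibration(name): a dict with "vfov" (degrees; the focal length in pixels is half the picture's height over the tangent of half this angle, whatever the lens; pixels are square), "cx", "cy" (the principal point, pixels), "eye" and "attitude" of the camera in the world. Camera axes: x right, y down, z forward; pixel columns grow to the right and rows downward; lengths in m; the calibration is good to about 2 mm. The wrist camera is an equidistant fisheye: a pixel r from the principal point sees the ray r / f radians off the axis. A picture is of the moment at which its call begins: read the wrist's pose just before it. get_calibration takes no time and is no camera call; for the wrist camera it gives the pose at the moment of the call.
A pose or a line that the arm cannot do raises manip.PlanningError and nothing moves.
- manip.hand_in(): hands the job in, once; it reports no verdict.
Readings, each from a call of its own:
- manip.current_clock(): time.
- manip.current_q(): joint angles.
- manip.current_joint_velocities(): joint speeds.
- manip.current_tau(): joint torques, N m.
- manip.current_tool_pos(): TCP position.
- manip.current_tcp_rot(): TCP orientation.
- manip.current_force(): force on the tool from outside, world axes, zero at the start.
- manip.current_wrist_torque(): the same for the moment, N m.
- manip.current_finger_gap(): finger opening in m.
Only numpy, scipy, OpenCV 4.12 (cv2) and the standard library are available. Lean on these libraries where they do the work, as an engineer would, in place of code of your own. Each camera call takes 0.05 s, during which the arm holds its last target.

## Task

Three look-alike steel weights with rubber soles stand on the outlined start places of the aluminium plate. Slide each of them, without bearing down on it, across the plate until all of it is past the scribed line, feel how hard it drags, and leave it there until all three are across. Then set the weight that grips hardest flat in the white screw tray, set the slickest flat in the round tin (put them down, do not drop them), leave the middling one flat on the plate, and leave everything else on the stool where it is.

Things in the scene. Friction and masses are not known exactly. Their poses are not given: they have to be found in the camera images.
- plate: flat aluminium plate 200 x 260 x 6 mm fixed on the stool; origin at the centre of its underside, z up. x is the dragging direction: the three start places are near its -x edge, and a scribed line runs across the plate along y at x = +10 mm. The plate's outer edges are at x = +-100 and y = +-130 mm.
- start_1 (a point): start place 1, outlined on the plate at x = -55, y = 80 mm, axes as the plate's; the point, 22 mm above its top, is the centre (within 3 mm) of the weight there at the start. It stays with the plate and does not follow the weight; the weights themselves are not tracked. Which weight stands on which start place changes every time.
- start_2 (a point): start place 2, outlined on the plate at x = -55, y = 0 mm, axes as the plate's; the point, 22 mm above its top, is the centre (within 3 mm) of the weight there at the start. The weights look alike: steel blocks of 0.8 kg (+-7 %), 50 mm along the plate's x, 46 mm along y (within 3 degrees), 44 mm high, the lowest 4 mm being a rubber sole.
- start_3 (a point): start place 3, outlined on the plate at x = -55, y = -80 mm, axes as the plate's; the point, 22 mm above its top, is the centre (within 3 mm) of the weight there at the start. Only the soles' friction differs: under their own weight alone the slickest takes about 0.7 N to drag, the middling one 2 N and the grippiest 4.7 N (each +-20 %); a finger rubbing down or up on the weight changes that load.
- tray_in (a point): white plastic screw tray, rectangular and open, 136 x 124 mm outside (x, y), 22 mm high, walls and floor 4 mm thick, fixed; the point is the centre of its inner floor, 4 mm above the stool
- tray: the same screw tray; origin at the centre of its underside
- tin_in (a point): round open tin, 140 mm across outside, 20 mm high, walls 3 mm and floor 4 mm thick, fixed; the point is the centre of its inner floor, 4 mm above the stool
- tin: the same round tin; origin at the centre of its underside
- clamp_block: wooden block 60 x 100 x 40 mm with a steel spring clamp on top (60 mm high in all); loose; a bystander, resting on the stool; origin about the middle of its underside
- panel: cracked phone glass panel, 70 x 145 x 4 mm, lying flat; loose; a bystander, resting on the stool; origin about the middle of its underside
- spudger: aluminium spudger, a flat bar 150 mm long, lying along its y axis; loose; a bystander, resting on the stool; origin about the middle of its underside
- hex_key: short steel hex key, an L of 55 x 20 mm and 6 mm thick; origin at the free end of its long leg, which runs along its x axis; loose; a bystander, resting on the stool
- jar: small jar, 52 mm across and 60 mm high; loose; a bystander, resting on the stool; origin about the middle of its underside
- driver: screwdriver, 150 mm long, lying along its x axis; loose; a bystander, resting on the stool; origin about the middle of its underside
Mind the look-alikes: they are no part of the job. What is shaped like the tin but orange is not meant.

How it is judged:
By the outcome, as a careful person would: the job done as asked, in the order asked, and still so for the second after the job is handed in, with the robot touching nothing.
It also fails if it takes over 72 s, if anything falls off the work surface, if the arm or the gripper's body presses on something with over 40 N, if the wrist force passes 120 N, or if a joint passes its speed limit or range.

## Working session

There is one attempt and no reset: what is moved stays moved. The work goes in short steps, each a Python script; the robot and the scene stay as the last script left them, time stands still between calls to the robot, and variables do not carry over. Pictures are saved under pics/ and viewed, and the job is handed in when it is done.

```bash
mkdir -p pics; ls
python3 - <<'E'
from bench import manip, effector, viewer
import cv2
print(manip.current_clock())
for n in ("side","top","wrist"):
    print(n,viewer.get_calibration(n))
    cv2.imwrite(f"pics/{n}0.png",viewer.get_image(n)[:,:,::-1])
print(manip.current_tool_pos(),manip.current_tcp_rot(),manip.current_finger_gap(),manip.grip_depth,manip.current_force())
E
```

```text
pics
0.0
side {'vfov': 47.439201681987136, 'cx': 281.1577348274999, 'cy': 211.61165611074338, 'eye': array([0.27962757, 0.93099784, 1.06387391]), 'attitude': array([-0.10060428,  0.92581733, -0.36221336,  0.03927507])}
top {'vfov': 43.72460259198479, 'cx': 282.0177924556268, 'cy': 212.76850158238364, 'eye': array([ 0.38805823, -0.01652743,  1.36848955]), 'attitude': array([-0.69613502,  0.71668418, -0.03047419,  0.02882951])}
wrist {'vfov': 65.70646984690485, 'cx': 274.3809392797622, 'cy': 214.8174572924747, 'eye': array([ 0.34639321, -0.55399679,  0.38439718]), 'attitude': array([ 0.84051985, -0.52626793, -0.06934732,  0.10844076])}
[ 0.28353545 -0.5843192   0.22591411] [ 8.47536414e-01 -5.30736739e-01 -6.03954797e-04 -4.20547193e-04] 0.09169938036435524 0.0188 [ 0.85863945 -0.22517989 -0.25910103]
```

View pics/top0.png

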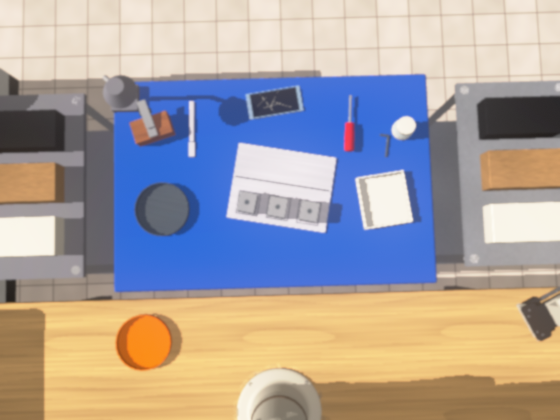

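View pics/side0.png

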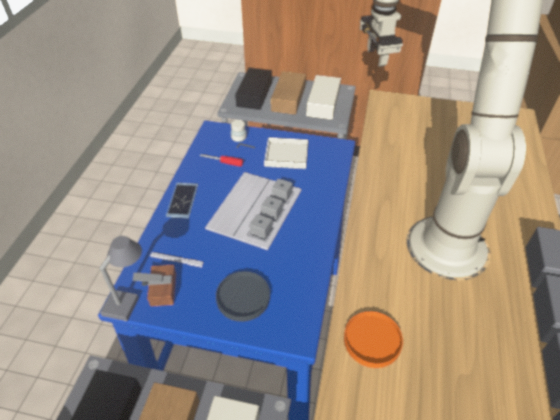

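```bash
cat > h.py <<'E'
import numpy as np, cv2
from scipy.spatial.transform import Rotation as R
from bench import manip, effector, viewer
def ray(c,px,fish=False):
    f=210/np.tan(np.radians(c['vfov'])/2)
    u=np.array([px[0]-c['cx'],px[1]-c['cy']])
    if fish:
        r=np.hypot(*u); th=r/f; d=np.array([*(u/max(r,1e-9)*np.sin(th)),np.cos(th)])
    else: d=np.array([*(u/f),1.])
    d=R.from_quat(c['attitude']).apply(d)
    return np.array(c['eye']),d/np.linalg.norm(d)
def onz(c,px,z,fish=False):
    e,d=ray(c,px,fish); return e+d*(z-e[2])/d[2]
def tri(c1,p1,c2,p2):
    e1,d1=ray(c1,p1);e2,d2=ray(c2,p2)
    A=np.stack([d1,-d2],1); s=np.linalg.lstsq(A,e2-e1,rcond=None)[0]
    a=e1+s[0]*d1;b=e2+s[1]*d2
    return (a+b)/2,np.linalg.norm(a-b)
E
python3 - <<'E'
import cv2
t=cv2.imread('pics/top0.png');s=cv2.imread('pics/side0.png')
cv2.imwrite('pics/tc.png',cv2.resize(t[130:250,215:425],None,fx=3.8,fy=3.8,interpolation=cv2.INTER_CUBIC))
cv2.imwrite('pics/sc.png',cv2.resize(s[110:260,190:340],None,fx=4,fy=4,interpolation=cv2.INTER_CUBIC))
cv2.imwrite('pics/tl.png',cv2.resize(t[65:250,95:255],None,fx=3.2,fy=3.2,interpolation=cv2.INTER_CUBIC))
E
```

```text
(no output)
```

View pics/tc.png

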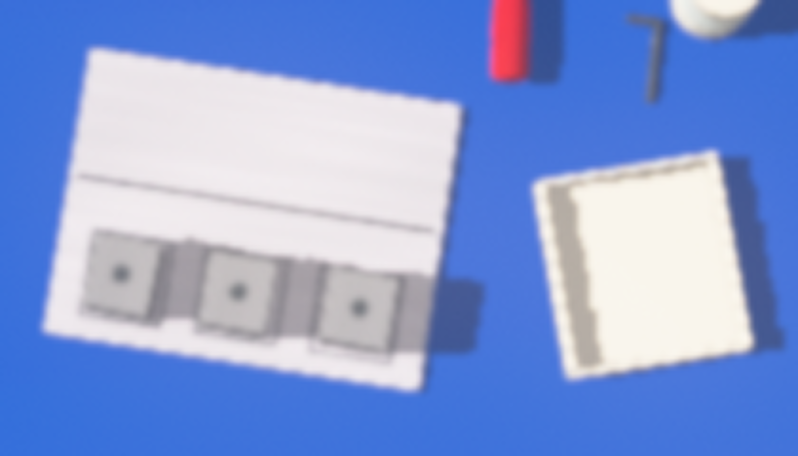

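View pics/sc.png

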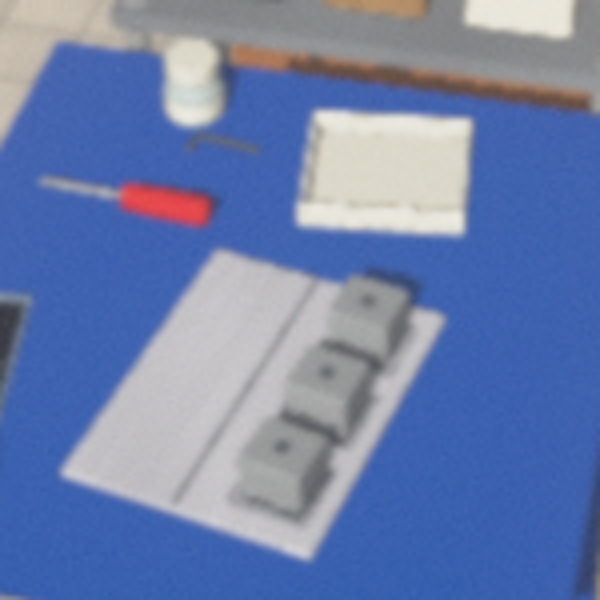

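View pics/tl.png

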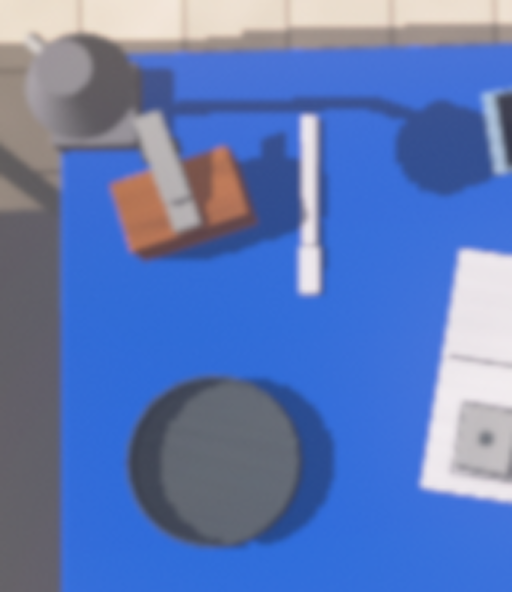

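View pics/wrist0.png

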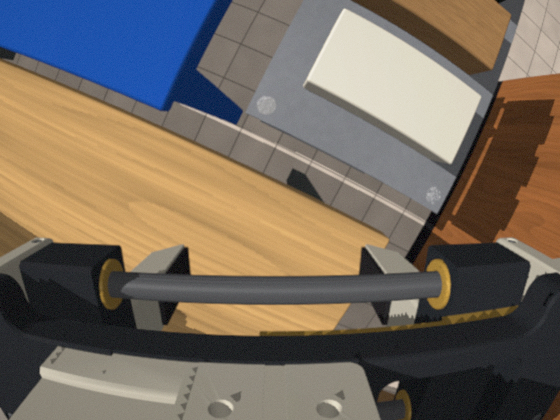

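Run:
```python
from h import *
t=viewer.get_calibration('top');s=viewer.get_calibration('side')
T=lambda p:(p[0]/3.8+215-.37,p[1]/3.8+130-.37)
S=lambda p:(p[0]/4+190-.37,p[1]/4+110-.37)
P={}
for n,a,b in [("+x+y",(90,50),(62,473)),("+x-y",(463,105),(217,250)),("-x-y",(422,390),(445,318)),("-x+y",(43,331),(310,560)),
  ("w1",(121,273),(282,447)),("w2",(238,292),(327,372)),("w3",(359,308),(368,300)),
  ("trayA",(535,182),(297,221)),("trayB",(716,153),(317,113)),("trayC",(752,350),(472,119)),("trayD",(569,380),(465,232))]:
    p,g=tri(t,T(a),s,S(b));P[n]=p;print(n,p.round(4),round(g,4))
```

```text
+x+y [0.6914 0.0886 0.0075] 0.0007
+x-y [ 0.6456 -0.1691  0.0056] 0.0006
-x-y [ 0.4491 -0.1337  0.0035] 0.0013
-x+y [0.4968 0.1255 0.0042] 0.0004
w1 [0.53   0.0678 0.0524] 0.0002
w2 [ 0.5152 -0.0096  0.0534] 0.0007
w3 [ 0.5021 -0.0896  0.0539] 0.0005
trayA [ 0.5901 -0.2168  0.0063] 0.0006
trayB [ 0.6031 -0.3393  0.022 ] 0.0017
trayC [ 0.4687 -0.3562  0.0252] 0.0012
trayD [ 0.4523 -0.2347  0.005 ] 0.0
```

```bash
cat > loc.py <<'E'
from h import *
t=viewer.get_calibration('top');s=viewer.get_calibration('side')
ti=cv2.imread('pics/top0.png');si=cv2.imread('pics/side0.png')
def quad(im,roi,thr=150):
    x0,y0,x1,y1=roi; c=im[y0:y1,x0:x1]
    # red channel: blue table ~50, plate/tray bright
    k=4; c=cv2.resize(c,None,fx=k,fy=k,interpolation=cv2.INTER_CUBIC)
    m=(c[:,:,2]>thr).astype(np.uint8)
    m=cv2.morphologyEx(m,cv2.MORPH_CLOSE,np.ones((9,9)))
    cs,_=cv2.findContours(m,cv2.RETR_EXTERNAL,cv2.CHAIN_APPROX_NONE)
    cn=max(cs,key=cv2.contourArea); h=cv2.convexHull(cn)
    e=0.01
    while True:
        q=cv2.approxPolyDP(h,e*cv2.arcLength(h,True),True)[:,0]
        if len(q)<=4: break
        e+=.005
    # refine: line fits to hull contour points near each edge
    pts=cn[:,0].astype(float);L=[]
    for i in range(4):
        a,b=q[i].astype(float),q[(i+1)%4].astype(float);d=b-a;l=np.linalg.norm(d);d/=l
        r=pts-a;u=r@d;v=abs(r[:,0]*d[1]-r[:,1]*d[0]);sel=pts[(u>.1*l)&(u<.9*l)&(v<5)]
        L.append(cv2.fitLine(sel.astype(np.float32),cv2.DIST_HUBER,0,.01,.01)[:,0])
    out=[]
    for i in range(4):
        A,B=L[i-1],L[i];M=np.array([[A[0],-B[0]],[A[1],-B[1]]]);w=np.linalg.solve(M,[B[2]-A[2],B[3]-A[3]])
        out.append([A[2]+w[0]*A[0],A[3]+w[0]*A[1]])
    return (np.array(out)+.5)/k-.5+[x0,y0]
def fit(W,hx,hy):
    # order ccw in world starting +x+y
    c=W.mean(0);W=W[np.argsort(np.arctan2(*(W-c).T[::-1]))]
    best=None
    M=np.array([[hx,hy],[-hx,hy],[-hx,-hy],[hx,-hy]])
    for k in range(4):
        Wk=np.roll(W,k,0)-c
        a=np.arctan2((M[:,0]*Wk[:,1]-M[:,1]*Wk[:,0]).sum(),(M*Wk).sum())
        if abs(a)>.8: continue
        Rm=np.array([[np.cos(a),-np.sin(a)],[np.sin(a),np.cos(a)]])
        e=np.linalg.norm(Wk-M@Rm.T,axis=1)
        if best is None or e.max()<best[2].max(): best=(c,a,e)
    return best
for nm,im,c,roi in (("plate top",ti,t,(215,130,345,242)),("plate side",si,s,(198,168,312,255))):
    q=quad(im,roi,110);W=np.array([onz(c,p,.006)[:2] for p in q]);print(nm,q.round(1).tolist(),fit(W,.1,.13))
for nm,im,c,roi in (("tray top",ti,t,(347,162,425,238)),):
    q=quad(im,roi,130);W=np.array([onz(c,p,.022)[:2] for p in q]);print(nm,q.round(1).tolist(),fit(W,.068,.062))
E
python3 loc.py
python3 - <<'E'
import sys
sys.path.insert(0,'.')
from h import *
t=viewer.get_calibration('top');s=viewer.get_calibration('side')
for nm,c,f,roi in (('top',t,'pics/top0.png',(125,172,205,246)),('side',s,'pics/side0.png',(205,260,285,330))):
    x0,y0,x1,y1=roi;im=cv2.imread(f)[y0:y1,x0:x1];im=cv2.resize(im,None,fx=6,fy=6,interpolation=cv2.INTER_CUBIC)
    b=im.astype(int); m=((b[:,:,0]-b[:,:,2])<45).astype(np.uint8)
    cn=max(cv2.findContours(m,0,1)[0],key=cv2.contourArea);cv2.drawContours(im,[cn],-1,(0,255,0),1)
    h=cv2.convexHull(cn)[:,0]
    W=np.array([onz(c,(np.array(p)+.5)/6-.5+[x0,y0],.02)[:2] for p in h])
    (ce,r)=cv2.minEnclosingCircle(W.astype(np.float32)*1000);print(nm,ce,r,np.ptp(W,axis=0),(W.max(0)+W.min(0))/2)
    cv2.imwrite(f'pics/tin_{nm}.png',im)
for nm,p in (('w1',(121,273)),('w2',(238,292)),('w3',(359,308))):
    print(nm,onz(t,(p[0]/3.8+215-.37,p[1]/3.8+130-.37),.05))
E
```

```text
plate top [[237.7, 141.2], [337.3, 156.5], [324.6, 233.3], [224.9, 217.6]] (array([ 0.57069995, -0.02089573]), np.float64(-0.18791052774644873), array([0.00333819, 0.00361586, 0.0025247 , 0.00476793]))
plate side [[243.5, 171.1], [301.8, 188.6], [267.1, 250.2], [203.3, 228.4]] (array([ 0.57205458, -0.02205371]), np.float64(-0.18644847106080467), array([0.00405767, 0.00473957, 0.00395067, 0.00529127]))
tray top [[403.7, 168.7], [413.4, 221.8], [363.1, 230.2], [353.7, 176.8]] (array([ 0.5286828 , -0.28474508]), np.float64(0.1324149528105284), array([0.00449343, 0.00461074, 0.00440813, 0.00454065]))
top (520.8148193359375, 289.0099182128906) 69.25684356689453 [0.13412002 0.13792275] [0.52084669 0.28930015]
side (520.4696044921875, 292.74346923828125) 74.92359924316406 [0.13787954 0.14946964] [0.5212309  0.29293136]
w1 [0.53018422 0.06792936 0.05      ]
w2 [ 0.51520644 -0.00964923  0.05      ]
w3 [ 0.50217647 -0.08984113  0.05      ]
```

View pics/tin_top.png

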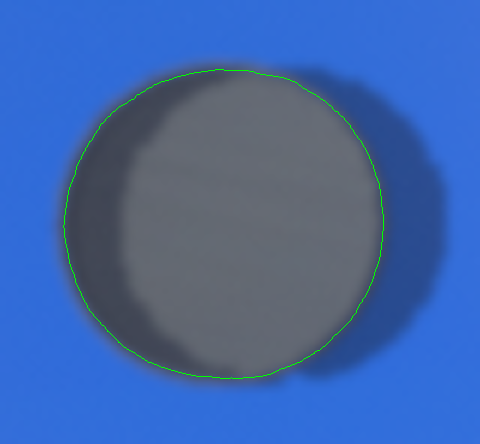

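View pics/tin_side.png

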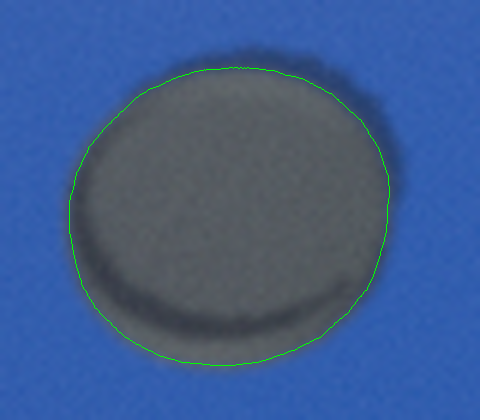

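```bash
cat >> h.py <<'E'
PC=np.array([.5713,-.0213]);PA=-.187
RX=np.array([np.cos(PA),np.sin(PA)]);RY=np.array([-np.sin(PA),np.cos(PA)])
def pl(x,y,z): return [*(PC+RX*x+RY*y),z]
def q(psi): return (R.from_euler('z',psi)*R.from_euler('x',np.pi)).as_quat()
TRAY=np.array([.5287,-.2847]);TIN=np.array([.5210,.2900])
E
python3 - <<'E'
from h import *
import threading,time
for p,a in [(pl(-.048,y,z),PA) for y in (.08,0,-.08) for z in (.014,.12)]+[(pl(.07,y,z),PA) for y in (.08,0,-.08) for z in (.014,.15)]+[([*TRAY,z],.132) for z in (.027,.15)]+[([*TIN,z],b) for z in (.027,.15) for b in (0.,.3)]:
    s=manip.solve_ik(p,q(a)); print(np.round(p,3),a,None if s is None else np.round(s,2))
rec=[];stop=False
def f():
    while not stop:
        try: rec.append((manip.current_clock(),*manip.current_force()))
        except Exception as e: rec.append(repr(e));break
        time.sleep(.005)
th=threading.Thread(target=f);th.start()
manip.move_pose(pl(-.048,-.08,.12),q(PA))
stop=True;th.join()
print(len(rec),rec[:2],rec[-1],manip.current_clock())
for i in range(4): print(manip.current_force().round(2)); manip.sleep(.02)
print(manip.current_tool_pos(),manip.current_clock())
E
```

```text
[0.539 0.066 0.014] -0.187 [ 0.38  0.71 -0.71  1.94  0.68  0.74 -0.92]
[0.539 0.066 0.12 ] -0.187 [ 0.51  0.58 -0.88  1.9   0.55  0.93 -0.82]
[ 0.524 -0.012  0.014] -0.187 [ 0.55  0.69 -0.73  1.99  0.7   0.72 -0.8 ]
[ 0.524 -0.012  0.12 ] -0.187 [ 0.66  0.54 -0.87  1.95  0.52  0.9  -0.66]
[ 0.509 -0.091  0.014] -0.187 [ 0.7   0.68 -0.72  2.01  0.69  0.71 -0.64]
[ 0.509 -0.091  0.12 ] -0.187 [ 0.8   0.51 -0.85  1.96  0.5   0.88 -0.49]
[0.655 0.044 0.014] -0.187 [ 0.39  0.87 -0.74  1.65  0.71  0.91 -0.81]
[0.655 0.044 0.15 ] -0.187 [ 0.51  0.75 -0.94  1.59  0.65  1.14 -0.77]
[ 0.64  -0.034  0.014] -0.187 [ 0.51  0.84 -0.72  1.69  0.69  0.88 -0.69]
[ 0.64  -0.034  0.15 ] -0.187 [ 0.65  0.73 -0.95  1.63  0.65  1.13 -0.66]
[ 0.625 -0.113  0.014] -0.187 [ 0.61  0.82 -0.67  1.71  0.65  0.85 -0.54]
[ 0.625 -0.113  0.15 ] -0.187 [ 0.74  0.69 -0.88  1.65  0.58  1.09 -0.49]
[ 0.529 -0.285  0.027] 0.132 [ 0.9   0.72 -0.6   1.8   0.56  0.79  0.14]
[ 0.529 -0.285  0.15 ] 0.132 [ 1.    0.58 -0.74  1.74  0.45  1.    0.22]
[0.521 0.29  0.027] 0.0 [ 0.08  0.83 -0.88  1.8   0.8   0.91 -1.17]
[0.521 0.29  0.027] 0.3 [ 0.05  0.81 -0.83  1.81  0.76  0.88 -0.84]
[0.521 0.29  0.15 ] 0.0 [ 0.3   0.88 -1.3   1.74  0.9   1.26 -1.24]
[0.521 0.29  0.15 ] 0.3 [ 0.3   0.88 -1.3   1.74  0.9   1.26 -0.94]
1 ["KeyError('t')"] KeyError('t') 2.1417
[-0.62 -0.22  0.53]
[ 0.06 -0.88  0.26]
[-0.89 -0.33  0.07]
[-0.04 -0.75 -0.12]
[ 0.50940514 -0.09259326  0.12005047] 2.2083
```

Run:
```python
from h import *
print([manip.current_force().round(2).tolist() for i in range(3)],manip.current_clock())
cv2.imwrite('pics/w1.png',viewer.get_image('wrist')[:,:,::-1])
```

```text
[[-0.37, -0.88, -0.63], [-0.37, -0.88, -0.63], [-0.37, -0.88, -0.63]] 2.2083
```

View pics/w1.png

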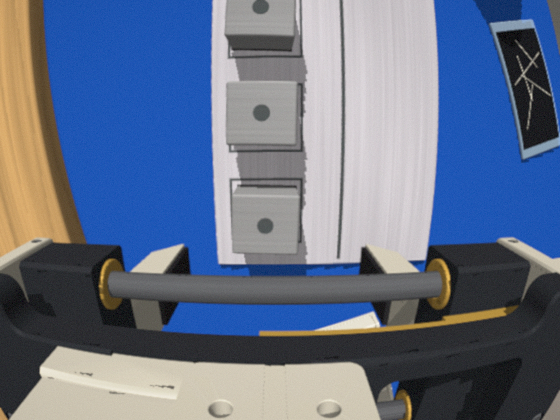

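Run:
```python
from h import *
c=viewer.get_calibration('wrist')
inv=lambda p:np.round([ (p[:2]-PC)@RX,(p[:2]-PC)@RY],4)
for p in ((265,225),(261,113),(260,6)): print(inv(onz(c,p,.05,True)))
print('plate corner/edges', inv(onz(c,(218,264),.006,True)),inv(onz(c,(429,260),.006,True)),'line',inv(onz(c,(342,150),.006,True)))
print(inv(manip.current_tool_pos()))
```

```text
[-0.0536 -0.08  ]
[-0.0558  0.0007]
[-0.0564  0.0805]
plate corner/edges [-0.0986 -0.1306] [ 0.1057 -0.1305] line [ 0.0107 -0.0274]
[-0.0477 -0.0813]
```

```bash
cat >> h.py <<'E'
def rd(n=12,dt=.008):
    F=[]
    for i in range(n):
        F.append(manip.current_force());manip.sleep(dt)
    F=np.array(F);return F.mean(0),F.std(0)
def pr(m): return np.round([m[:2]@RX,m[:2]@RY,m[2]],2)
def inv(p): return np.round([(p[:2]-PC)@RX,(p[:2]-PC)@RY,p[2] if len(p)>2 else 0],4)
def push(y,xend=.068,z=.014):
    manip.servo_line(pl(-.048,y,z),vel=.12)
    b,sd=rd(20);print('base',pr(b),sd.round(2))
    for x in (-.038,-.02,.0,.02,.045,xend):
        manip.servo_line(pl(x,y,z),vel=.05)
        m,sd=rd(12);print(x,pr(m-b),inv(manip.current_tool_pos()),round(manip.current_clock(),2))
    manip.servo_line(pl(xend-.012,y,z),vel=.05)
    m,sd=rd(12);print('back',pr(m-b))
    manip.servo_line(pl(xend-.012,y,.11),vel=.15)
E
python3 - <<'E'
from h import *
push(-.08)
cv2.imwrite('pics/w2.png',viewer.get_image('wrist')[:,:,::-1])
cv2.imwrite('pics/t2.png',viewer.get_image('top')[:,:,::-1])
E
```

```text
base [0.07 0.2  0.1 ] [0.45 0.6  0.59]
-0.038 [-0.41 -0.29  0.08] [-0.0381 -0.08    0.0139] 3.91
-0.02 [-0.11 -0.05 -0.09] [-0.0196 -0.0798  0.0141] 4.52
0.0 [-0.2  -0.18 -0.12] [ 0.0004 -0.0799  0.0141] 5.17
0.02 [-0.11 -0.54 -0.09] [ 0.0204 -0.0799  0.0141] 5.82
0.045 [ 0.01 -0.57 -0.26] [ 0.0453 -0.0799  0.0141] 6.57
0.068 [-0.14 -0.31 -0.21] [ 0.0683 -0.0799  0.0141] 7.28
back [-0.09 -0.21  0.23]
```

View pics/w2.png

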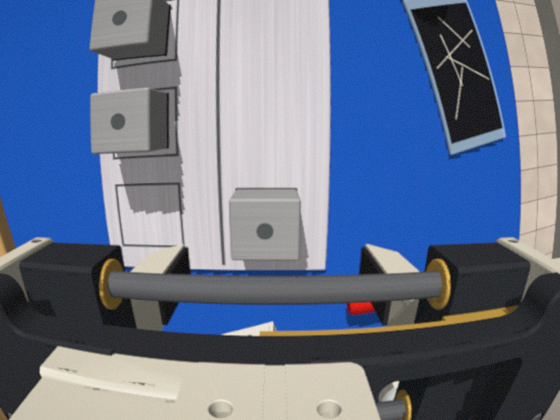

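```bash
cat >> h.py <<'E'
def push2(y,x0=-.036,xend=.068,z=.014,step=.004,v=.06):
    manip.servo_line(pl(-.048,y,z),vel=.12)
    b,sd=rd(25);print('base',pr(b))
    manip.servo_line(pl(x0,y,z),vel=.08)
    S=[];x=x0
    while x<xend-1e-6:
        x=min(x+step,xend)
        manip.servo_line(pl(x,y,z),vel=v)
        row=[]
        for i in range(4):
            row.append(pr(manip.current_force()-b));
            if i<3: manip.sleep(.004)
        S.append(row)
    S=np.array(S);print('fx per step first sample',S[:,0,0]);print('fx mean by sample idx',S[4:,:,0].mean(0).round(2),'fy',S[4:,:,1].mean(0).round(2),'fz',S[4:,:,2].mean(0).round(2),'sd',S[4:,:,0].std(0).round(2))
    print(inv(manip.current_tool_pos()),manip.current_clock())
    manip.servo_line(pl(xend-.012,y,z),vel=.08)
    manip.servo_line(pl(xend-.012,y,.11),vel=.15)
E
python3 - <<'E'
from h import *
manip.move_pose(pl(-.048,0,.11),q(PA))
print(manip.current_clock())
push2(0)
E
```

```text
9.2417
base [ 0.01 -0.19  0.29]
fx per step first sample [-0.04 -0.19 -0.83  0.53  0.28  0.6   0.14  0.21  0.32  1.18 -0.19 -0.18
  0.5  -0.27  0.03  0.41 -0.19 -0.72  0.02 -0.16 -0.01 -0.56 -0.42 -0.74
  0.34  0.2 ]
fx mean by sample idx [0.04 0.04 0.04 0.04] fy [-0.05 -0.05 -0.05 -0.05] fz [-0.46 -0.46 -0.46 -0.46] sd [0.44 0.44 0.44 0.44]
[0.0686 0.     0.0141] 17.2
```

View pics/w3.png

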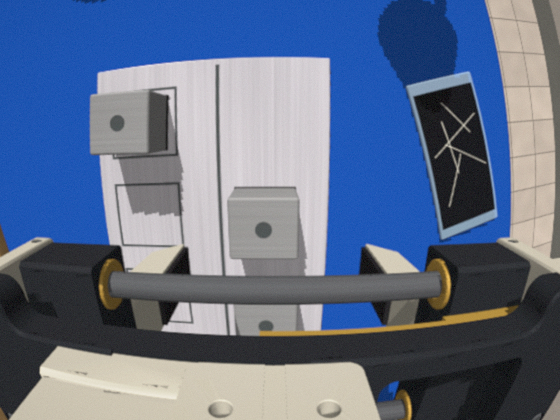

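Run:
```python
from h import *
c=viewer.get_calibration('wrist')
print(inv(onz(c,(264,230),.05,True)),inv(onz(c,(265,326),.05,True)))
manip.move_pose(pl(-.048,.08,.11),q(PA))
y=.08;z=.014
manip.servo_line(pl(-.048,y,z),vel=.15)
manip.servo_line(pl(-.038,y,z),vel=.05)
print(manip.current_clock(),inv(manip.current_tool_pos()))
b,sd=rd(20,.017);print('base',pr(b))
x=-.038
for i in range(8):
    x+=.0015
    manip.servo_line(pl(x,y,z),vel=.01)
    m,sd=rd(5,.017);print(round(x,4),pr(m-b),inv(manip.current_tool_pos())[0],round(manip.current_clock(),2))
```

```text
[0.0487 0.0005 0.05  ] [ 0.0485 -0.0799  0.05  ]
20.0667 [-0.037   0.08    0.0146]
base [ 0.21  0.13 -0.18]
-0.0365 [-0.69 -0.42 -0.05] -0.0365 20.78
-0.035 [-2.52  0.15  1.42] -0.0355 21.17
-0.0335 [-5.64 -0.91  4.15] -0.0353 21.55
-0.032 [-6.44 -0.97  4.76] -0.034 21.93
-0.0305 [-6.44 -0.76  4.89] -0.0325 22.32
-0.029 [-5.89 -0.91  4.15] -0.0309 22.7
-0.0275 [-6.35 -0.39  4.07] -0.0294 23.08
-0.026 [-5.63 -0.46  3.91] -0.0279 23.47
```

Run:
```python
from h import *
y=.08;z=.014
b=RX[0]*0+np.array([*(RX*.21+RY*.13),-.18])
x=-.026
for i in range(5):
    z+=.0005 if i<3 else 0
    x+=.004
    manip.servo_line(pl(x,y,z),vel=.03)
    m,sd=rd(6,.017);print(round(x,4),round(z,4),pr(m-b),inv(manip.current_tool_pos()),round(manip.current_clock(),2))
```

```text
-0.022 0.0145 [-2.78 -0.1  -1.81] [-0.0224  0.0799  0.0142] 23.85
-0.018 0.015 [-1.84 -0.46 -0.87] [-0.0173  0.0799  0.0152] 24.23
-0.014 0.0155 [-2.14 -0.64 -0.57] [-0.0134  0.08    0.0157] 24.62
-0.01 0.0155 [-4.97 -0.48  3.1 ] [-0.0105  0.0802  0.0156] 25.0
-0.006 0.0155 [-4.18  0.16  2.17] [-0.0061  0.0802  0.0156] 25.38
```

Run:
```python
from h import *
y=.08
b=np.array([*(RX*.21+RY*.13),-.18])
for x,z in ((.025,.0163),(.068,.0170)):
    manip.servo_line(pl(x,y,z),vel=.06)
    m,sd=rd(4,.017);print(x,pr(m-b),inv(manip.current_tool_pos()),round(manip.current_clock(),2))
manip.servo_line(pl(.058,y,.017),vel=.1)
manip.servo_line(pl(.058,y,.075),vel=.2)
manip.servo_line(pl(.060,0,.075),vel=.2)
manip.servo_line(pl(.060,0,.0145),vel=.15)
manip.servo_line(pl(.0665,0,.0145),vel=.03)
print(manip.current_clock(),inv(manip.current_tool_pos()))
b,sd=rd(15,.017);print('base',pr(b))
x=.0665;z=.0145
for i in range(7):
    x+=.0015;z+=.00005
    manip.servo_line(pl(x,0,z),vel=.01)
    m,sd=rd(6,.017);print(round(x,4),pr(m-b),inv(manip.current_tool_pos()),round(manip.current_clock(),2))
```

```text
0.025 [-0.06  0.32  0.26] [0.0258 0.0801 0.0168] 26.12
0.068 [-0.5   0.07  0.16] [0.0685 0.08   0.0173] 27.05
29.2083 [ 0.0673 -0.      0.0152]
base [ 0.06 -0.11 -0.17]
0.068 [ 0.11 -0.01  0.2 ] [0.068  0.     0.0145] 29.86
0.0695 [-1.56  0.12  0.62] [0.0692 0.     0.0145] 30.26
0.071 [-1.17  0.16 -0.47] [ 0.071  -0.0001  0.0145] 30.66
0.0725 [-1.26 -0.03 -0.42] [ 0.0727 -0.0001  0.0148] 31.06
0.074 [-1.17  0.37 -0.53] [ 0.0742 -0.      0.0148] 31.46
0.0755 [-1.05  0.13 -0.31] [ 0.0756 -0.      0.0148] 31.86
0.077 [-0.94  0.13 -0.93] [0.0772 0.     0.0149] 32.26
```

Run:
```python
from h import *
y=-.08
manip.servo_line(pl(.066,0,.0148),vel=.1)
manip.servo_line(pl(.062,0,.075),vel=.2)
manip.servo_line(pl(.062,y,.075),vel=.2)
manip.servo_line(pl(.062,y,.0145),vel=.15)
manip.servo_line(pl(.0665,y,.0145),vel=.03)
print(manip.current_clock(),inv(manip.current_tool_pos()))
b,sd=rd(15,.017);print('base',pr(b))
x=.0665;z=.0145
for i in range(6):
    x+=.0015
    manip.servo_line(pl(x,y,z),vel=.01)
    m,sd=rd(6,.017);print(round(x,4),pr(m-b),inv(manip.current_tool_pos()),round(manip.current_clock(),2))
cv2.imwrite('pics/t3.png',cv2.resize(viewer.get_image('wrist')[:,:,::-1],None,fx=1,fy=1))
```

```text
34.3667 [ 0.0676 -0.08    0.0155]
base [-0.04  0.06  0.11]
0.068 [-0.01 -0.22 -0.27] [ 0.068  -0.08    0.0145] 35.02
0.0695 [ 0.3  -0.13  0.07] [ 0.0696 -0.08    0.0145] 35.42
0.071 [-4.    0.16  2.65] [ 0.0704 -0.08    0.0144] 35.82
0.0725 [-2.05 -0.11  1.08] [ 0.0728 -0.08    0.0145] 36.22
0.074 [-2.27  0.18  0.74] [ 0.0742 -0.08    0.0145] 36.62
0.0755 [-1.93 -0.33  0.08] [ 0.0757 -0.08    0.0145] 37.02
```

View pics/t3.png

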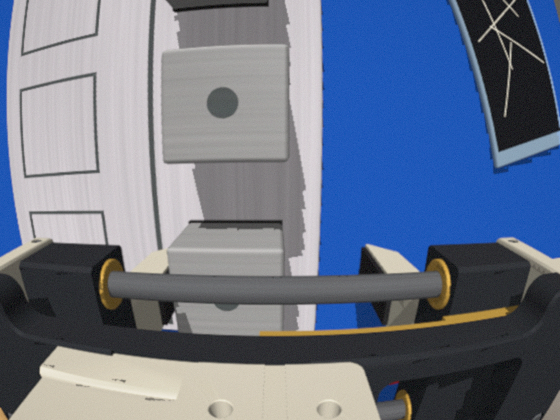

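Run:
```python
from h import *
y=-.08
b0=pr(np.zeros(3))
m,_=rd(12,.017);print('w3 hold abs',pr(m))
manip.servo_line(pl(.0715,y,.0145),vel=.03)
m,_=rd(25,.017);print('w3 off abs',pr(m))
manip.servo_line(pl(.0715,y,.065),vel=.2)
manip.servo_line(pl(.072,0,.065),vel=.2)
manip.servo_line(pl(.072,0,.0145),vel=.15)
manip.sleep(.2)
b1,_=rd(25,.017);print('w2 base abs',pr(b1),inv(manip.current_tool_pos()))
manip.servo_line(pl(.0765,0,.0145),vel=.02)
x=.0765
for i in range(4):
    x+=.0012
    manip.servo_line(pl(x,0,.0145),vel=.008)
    m,sd=rd(9,.017);print(round(x,4),pr(m),inv(manip.current_tool_pos()),round(manip.current_clock(),2))
manip.servo_line(pl(.074,0,.0145),vel=.03)
m,_=rd(20,.017);print('w2 off abs',pr(m),manip.current_clock())
```

```text
w3 hold abs [-1.75 -0.29 -0.47]
w3 off abs [0.13 0.1  0.01]
w2 base abs [-0.08  0.02 -0.15] [0.0721 0.     0.0146]
0.0777 [-0.86  0.21 -0.15] [0.0774 0.     0.0144] 40.84
0.0789 [-1.88 -0.19 -0.16] [0.0787 0.     0.0144] 41.29
0.0801 [-0.97  0.34 -0.58] [ 0.0803 -0.0001  0.0145] 41.74
0.0813 [-1.18 -0.   -0.55] [ 0.0814 -0.      0.0145] 42.19
w2 off abs [-0.08 -0.06 -0.02] 42.9167
```

Run:
```python
from h import *
# second direction on w2: front finger pulls back (-x)
manip.servo_line(pl(.043,0,.0150),vel=.08)
m,_=rd(10,.017);print('base abs',pr(m),inv(manip.current_tool_pos()),manip.current_clock())
x=.0425
for i in range(5):
    x-=.0015
    manip.servo_line(pl(x,0,.0150),vel=.007)
    m,sd=rd(5,.017);print(round(x,4),pr(m),inv(manip.current_tool_pos()),round(manip.current_clock(),2))
```

```text
base abs [ 0.1  -0.01  0.02] [ 0.0437 -0.      0.0151] 43.625
0.041 [-0.06  0.26  0.21] [ 0.041 -0.     0.015] 44.14
0.0395 [0.23 0.15 0.05] [0.0395 0.     0.0151] 44.59
0.038 [ 1.37 -0.03 -0.75] [ 0.0382 -0.      0.0151] 45.04
0.0365 [ 1.06 -0.24  0.19] [0.0365 0.     0.0151] 45.49
0.035 [ 0.93 -0.04  0.76] [0.035  0.     0.0151] 45.94
```

```bash
cat >> h.py <<'E'
def T(m=''): print(m,round(manip.current_clock(),2),inv(manip.current_tool_pos()),round(manip.current_finger_gap(),4),manip.current_force().round(1))
def pick(x,y):
    manip.servo_line(pl(x,y,.085),vel=.3)
    manip.servo_line(pl(x,y,.030),vel=.15)
    effector.close(f_grip=35); T('closed')
def carry(dst,zt=.0278):
    p=manip.current_tool_pos()
    manip.servo_line([p[0],p[1],.110],vel=.25); T('lifted')
    manip.servo_line([*dst,.110],vel=.35); T('over')
    manip.servo_line([*dst,.034],vel=.15)
    manip.servo_line([*dst,zt],vel=.03); T('down')
E
python3 - <<'E'
from h import *
print(manip.solve_ik([*TRAY,.028],q(PA)) is not None, manip.solve_ik([*TIN,.028],q(PA)) is not None)
manip.servo_line(pl(.040,0,.0150),vel=.1)
manip.servo_line(pl(.045,0,.085),vel=.25)
pick(.049,.08)
carry(TRAY)
E
```

```text
True True
closed 48.3 [0.0483 0.08   0.0301] 0.0495 [-3.8 -0.3  3.9]
lifted 48.77 [0.0481 0.0792 0.109 ] 0.05 [-1.  -0.5 -8.3]
over 49.92 [ 0.0066 -0.2645  0.1091] 0.0497 [ 1.3  0.5 -7.9]
down 50.93 [ 0.0073 -0.267   0.0282] 0.0498 [-0.1  1.2 -8.1]
```

Run:
```python
from h import *
z=.0272
while z>.0245:
    manip.servo_line([*TRAY,z],vel=.02); f,_=rd(3,.017); print(z,f.round(1),manip.current_tool_pos()[2].round(4),round(manip.current_clock(),2))
    if f[2]>-5: break
    z-=.0006
```

```text
0.0272 [-2.8  0.5  2.5] 0.0281 51.23
```

Run:
```python
from h import *
effector.open_jaws(); T('open')
manip.servo_line([*TRAY,.105],vel=.25)
manip.servo_line(pl(.056,0,.105),vel=.35)
cv2.imwrite('pics/w5.png',viewer.get_image('wrist')[:,:,::-1])
T('at w2')
```

```text
open 52.08 [ 0.0071 -0.2667  0.0272] 0.0917 [-0.7 -0.1  0.7]
at w2 53.51 [ 0.0556 -0.0037  0.1038] 0.092 [ 0.1 -0.1  0.3]
```

View pics/w5.png

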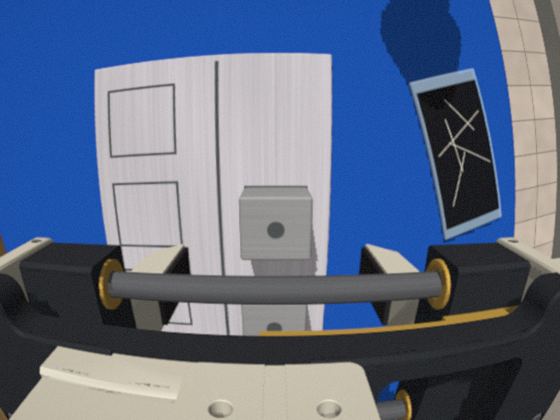

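Run:
```python
from h import *
manip.servo_line(pl(.056,0,.030),vel=.15)
effector.close(f_grip=35); T('closed')
z0=manip.current_tool_pos()[2]
carry(TIN)
z=.0272
while z>.0245:
    manip.servo_line([*TIN,z],vel=.02); f,_=rd(3,.017); print(z,f.round(1),manip.current_tool_pos()[2].round(4),round(manip.current_clock(),2))
    if f[2]>-5: break
    z-=.0006
if f[2]>-5 and manip.current_tool_pos()[2]<z0-.001:
    effector.open_jaws(); T('open')
    manip.servo_line([*TIN,.13],vel=.25)
T('end')
cv2.imwrite('pics/t6.png',viewer.get_image('top')[:,:,::-1])
cv2.imwrite('pics/s6.png',viewer.get_image('side')[:,:,::-1])
```

```text
closed 54.89 [0.056  0.     0.0301] 0.0498 [-0.9 -0.3  1.8]
lifted 55.36 [ 0.0553 -0.0007  0.1089] 0.0499 [-0.1  0.1 -9.4]
over 56.48 [-0.1075  0.2947  0.1084] 0.0496 [ 0.5 -1.2 -8.3]
down 57.49 [-0.1071  0.2966  0.0282] 0.0499 [-0.7  0.9 -8.5]
0.0272 [-0.6 -1.3  1.4] 0.0281 57.79
open 58.63 [-0.1073  0.2965  0.0272] 0.092 [ 0.6  0.5 -0.1]
end 59.19 [-0.1069  0.2965  0.1309] 0.0917 [-0.3 -0.8  0.9]
```

View pics/t6.png

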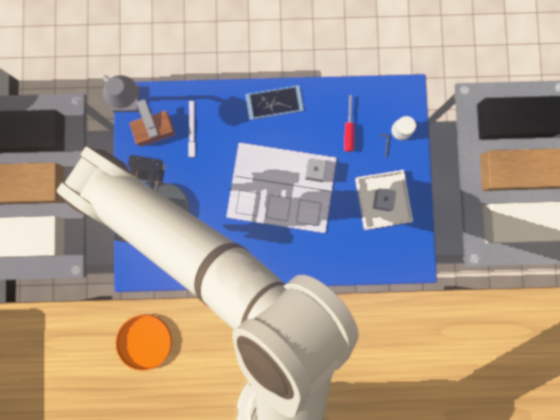

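View pics/s6.png

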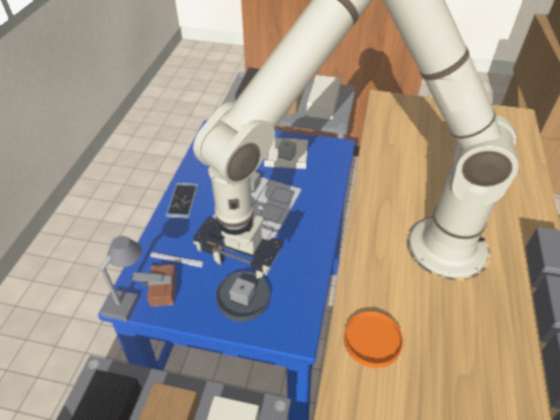

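Run:
```python
from h import *
print(manip.hand_in(),manip.current_clock())
```

```text
the job is handed in; nothing more can be done
the job is handed in; nothing more can be done
```

I slid all three weights past the scribed line before lifting any. I then set the weight from start 1 in the white tray, set the one from start 2 in the tin, and left the one from start 3 on the plate. I handed in at about 59 s of the 72 s allowed.

**Friction readings, with the vertical load allowed for:**

| Weight | Steady drag | Judged |
|---|---|---|
| start 1 | about 4 N | grips hardest |
| start 3 | about 2 N | middling |
| start 2 | about 0.9–1.2 N | slickest |

**Checks that disagreed:**
- **Start 2 read high.** The slickest should drag at no more than about 0.84 N, and this one had first-contact peaks of 1.4–1.9 N. I repeated the crawl in the opposite direction and its steady drag was again lowest, around 1 N, so I kept the order.
- **Start 3 had one high reading.** It peaked at 4 N on first contact, against about 2 N afterwards.
- **Fast pushes told me nothing.** The first slides of starts 2 and 3 read close to zero once the arm stopped, so I measured both again with slow crawls beyond the line.
- **I pressed down on start 1 for part of its slide.** For the first part, the finger bore down on the weight with up to about 5 N. I raised the finger, but up to about 3 N came back briefly before the last stretch read near zero.

**Last pictures and readings:**
- In the last pictures, one weight stands in the tray (top view, pixel 385,199), one in the tin (side view, 241,291) and one on the plate past the line (top view, 316,170).
- Both placed weights were touching the floor, by the wrist force, before I opened the jaws.
- Nothing else on the stool looks moved, and the gripper was clear of everything at hand-in.

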